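# Crank the gauge stand's screw table up to the dial

## Robot

A 7-joint arm with a two-finger parallel gripper is mounted at the origin on the work surface; the furniture and walls round the work are solid. World frame = base frame: x ahead of the robot, y to its left, z up, the work surface at z = 0. Lengths are in m, angles in rad, forces in N, time in s.
With the tool pointing down it reaches from about 0.4 to 0.85 m from the base axis. Payload 10.4 kg.
Tool frame: the origin (TCP) lies on the centre line of the jaws, within the pads' length; the fingertips stand 8 mm ahead of it and the grasp point (between the pads) lies 11 mm behind it; z points along the fingers, y is the line along which they close (so a half turn about z gives the same grasp; the last joint's range is limited). The gripper opens to 87 mm and grips with 3 to 60 N. Pads are 19 mm wide; open, the fingers measure 117 mm over their backs; the gripper's body (75 mm by 190 mm) begins 51 mm behind the grasp point.
Start: joints at [-1.287, 0.332, -0.065, 1.46, 0.022, 1.35, -0.088], TCP at [0.189, 0.596, 0.231] pointing down, gripper open.
Joint ranges: [-2.6, 2.6], [-0.5, 2.12], [-1.47, 1.34], [0.16, 2.42], [-1.27, 4.41], [0.06, 2.06], [-2.6, 2.6]. Speed limits (rad/s): [2.22, 2.22, 2.79, 2.79, 3.14, 3.14, 3.14].

## Interface

Orientations are given as a 3x3 rotation matrix whose columns are the frame's x, y, z axes.
In Python, from station import env, imaging, status gives the robot as it stands (env), with the cameras (imaging) and the readings (status).
- The arm moves only by the shell command python3 jog.py 'ROWS' [FORCE]. ROWS is a JSON list that holds a single list of rows (three levels of brackets), with 1 to 10 rows, each of 7 numbers: the finger opening in m, then dx, dy, dz in shares of the most that a row can go, 1 being 50 mm, then a rotation vector rx, ry, rz in fractions of the full range, 1 being 90 degrees; each row shifts and turns the commanded pose from where the row before left it, along the tool's axes as they then stand; what a row does not reach is not made up. A row lasts 1/10 s, in which the tool goes at most 0.05 m and 0.15 rad, less where a joint would pass 70% of its speed; a pose out of reach is approached as far as the arm can. The fingers move at their own pace and stop on an object; FORCE is the grip in N (left out, the last holds). Time passes only in rows, so rows that do not move let the fingers close. It prints the time, the measured TCP pose, the force, the opening and the grip force at its end. Shift and turn numbers lie between -1 and 1, and a call with a number outside is refused. Input that does not fit is refused with a message, and nothing moves.
- status.state(): the state, without advancing time (a new reading comes with each control period).
- imaging.camera(name): name is "side" or "top" or "wrist"; returns the picture (400x640x3 uint8, blue, green, red); there is no depth.
- imaging.calibration(name): a dict with "fx", "fy", "cx", "cy" (pixels), "rvec" (rotation vector, rad) and "tvec" (3), from world to camera coordinates, as OpenCV has them; the wrist camera has in their place "T_tool_cam" (4x4, takes a point from camera to tool coordinates, whose origin is the TCP and whose axes are the flange's). Camera axes: x right, y down, z forward; pixel columns grow to the right and rows downward; lengths in m; the calibration is good to about 2 mm. The wrist camera is an equidistant fisheye: a pixel r from the principal point sees the ray r / f radians off the axis. A picture is of the moment at which its call begins: read the wrist's pose just before it. calibration takes no time and is no camera call.
- env.hand_in(): hands the job in; it is judged then, once.
The state is a dict: "clock": time; "joint_pos": joint angles; "joint_vel": joint speeds; "tau": joint torques, N m; "position": TCP position; "eef_rot": TCP orientation; "force": force on the tool from outside, world axes, zero at the start; "wrist_torque": the same for the moment, N m; "width": finger opening in m; "grip_force": force on a finger pad.
Only numpy, scipy, OpenCV 4.12 (cv2) and the standard library are available. Lean on these libraries where they do the work, as an engineer would, in place of code of your own. Each camera call takes 0.05 s, during which the arm holds its last target. There are 200 camera calls.

## Task

A rubber puck lies ready on the screw table of the bench gauge stand. Pick up the loose crank handle, push its hub fully home on the stand's sloping square shaft, and wind the table up until the puck lifts the presser foot and the pointer of the dial stands straight up; never let the pointer run on to the right-hand end of its scale. Leave the crank on its shaft and the puck lying in the middle of the table, and do not disturb the other things on the bench.

Things in the scene. Friction and masses are not known exactly. Their poses are not given: they have to be found in the camera images.
- stand: Fixed grey bench gauge stand: base 180 x 225 mm, round screw table, gear case with sloping boss at the operator's right, rear column (355 mm high) with a 94 mm dial facing the operator. Origin on the worktop under the table's axis; x to the back, y to the operator's left, z up. In mm: shaft seat (0, -137, 97), dial face at x = -20, its centre 258 to 265 high.
- shaft_seat (a point): Centre of the round seat (34 mm) at the foot of the square shaft, where the hub's underside rests. z points out along the shaft, which leans 35 degrees from vertical to the stand's right (its -y); x and y are square to the flats and turn with the shaft. The shaft is 14 mm square for 27 mm above the seat, then tapers to 8 mm at 34 mm.
- shaft (a joint): Turn of the drive shaft in rad, 0 at the start, at most 22. It grows as the shaft turns clockwise seen from its free end, which raises the table 12 mm a turn (1.91 mm per rad). Self-locking: it stays where it is left. It takes about 0.25 N m (3 to 5 N on the crank's grip) to turn either way.
- table (a joint): Height of the screw table above its start, in m, 0 at the start.
- table_top (a point): Centre of the upper face of the round steel screw table (90 mm across), 125 mm above the worktop at the start.
- foot (a joint): How far the sprung presser foot is lifted, in m: 0 hanging free, 0.010 at its stop. The spring pushes down with 3 to 5 N. At the start the foot hangs 8 to 15 mm above the puck.
- foot_face (a point): Centre of the flat underside of the presser foot (34 mm across), above the middle of the table.
- pointer (a joint): Angle of the dial's pointer in rad, driven by the foot at 0.314 rad per mm: 0 = pointing level to the left (foot free), 1.571 = straight up at the long mark (foot lifted 5 mm), 3.14 = level to the right (end of the scale).
- crank: Loose dark steel crank handle, 0.2 to 0.33 kg, lying with its grip upwards. Origin: centre of the hub's underside; x along the arm to the grip, z up the hub. Hub 34 x 34 x 36 mm high, sides along x and y, a 16 mm square hole right through along z in line with its sides (fits the shaft at any quarter turn, 8 degrees of slack). Arm 18 mm wide, 11 mm thick at the bottom (z 0 to 11).
- crank_grip (a point): Middle of the crank's grip: 75 mm along x and 47 mm along z from the crank's origin; axes as the crank's. The grip is a black sleeve 22 mm across, from z = 13 to 75 mm, that turns freely on its pin, so a gripper can keep its own attitude as it carries the grip round.
- specimen: The black rubber puck, 80 mm across, 12 mm thick, lying loose on the screw table under the foot. Origin: centre of its underside.
- jar: Bystander: square glass jar with black cap, 62 x 62 x 104 mm, full of pale granules, left of the stand. Origin: centre of its underside. Leave it alone.
- can: Bystander: off-white open can, 90 mm across, 128 mm high, to the right. Origin: centre of its underside. Leave it alone.
- weight: Bystander: dark cast disc weight lying flat, 118 mm across, 18 mm thick; it lies where the crank does not, left or right of the stand. Origin: centre of its underside. Leave it alone.

How it is judged:
By the outcome, as a careful person would: the job done as asked, in the order asked, and still so for the second after the job is handed in, with the robot touching nothing.
It also fails if it takes over 72 s, if anything falls off the work surface, if the arm or the gripper's body presses on something with over 40 N, if the wrist force passes 120 N, or if a joint passes its speed limit or range.

## Working session

There is one attempt and no reset: what is moved stays moved. The work goes in short steps, Python scripts to look and compute and a shell command to move; the robot and the scene stay as the last step left them, time stands still between calls to the robot, and variables do not carry over. Pictures are saved under pics/ and viewed, at most 10 in all, crops included, and the job is handed in when it is done.

```bash
ls; mkdir -p pics
python3 - <<'E'
from station import env, imaging, status
import cv2,numpy as np
s=status.state();print(s['clock'],s['position'],s['eef_rot'])
ims=[imaging.camera(n) for n in("side","top")]
for n,i in zip(("side","top"),ims):cv2.imwrite(f'pics/{n}0.png',i)
for n in("side","top","wrist"):print(n,imaging.calibration(n))
E
```

```text
jog.py
pics
station.py
0.0 [0.18865939 0.59546081 0.22976816] [[-9.53299678e-01  3.02025823e-01 -3.55811011e-04]
 [ 3.02026025e-01  9.53298742e-01 -1.33725329e-03]
 [-6.46908364e-05 -1.38226732e-03 -9.99999043e-01]]
side {'fx': 460.25051046308107, 'fy': 460.25051046308107, 'cx': 327.7050154402895, 'cy': 201.2271453670497, 'rvec': array([ 2.18283766, -0.19750621,  0.12586434]), 'tvec': array([-0.5161249 ,  0.21004984,  1.43889848])}
top {'fx': 383.66838573073983, 'fy': 383.66838573073983, 'cx': 315.26994846141355, 'cy': 201.29143018934795, 'rvec': array([ 2.11002523, -2.10000367,  0.23570693]), 'tvec': array([0.05850789, 0.55804194, 1.15680765])}
wrist {'fx': 309.70691628693146, 'fy': 309.70691628693146, 'cx': 317.101188506586, 'cy': 198.18361451033846, 'T_tool_cam': array([[ 1.32755452e-03, -9.55978283e-01, -2.93434423e-01,
         8.12613920e-02],
       [ 9.99998901e-01,  1.46269117e-03, -2.41103022e-04,
         1.00538150e-03],
       [ 6.59693190e-04, -2.93433780e-01,  9.55979174e-01,
        -1.55146024e-01],
       [ 0.00000000e+00,  0.00000000e+00,  0.00000000e+00,
         1.00000000e+00]])}
```

View pics/side0.png

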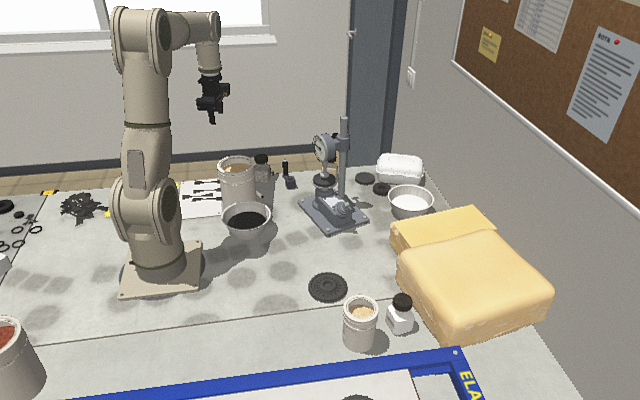

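View pics/top0.png

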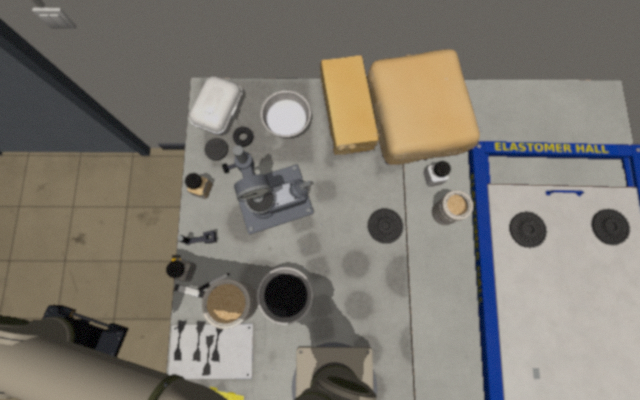

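Side view: the crank stands at (289,178), the stand base at (333,212) and the weight at (328,287). Top view: crank at (200,238), left of the stand at about (275,198), with its gear case to the right at (303,188). The weight is at (385,225).

```bash
cat > h.py <<'E'
from station import env, imaging, status
import cv2,numpy as np
from scipy.spatial.transform import Rotation as R
np.set_printoptions(precision=4,suppress=True)
def ray(n,px,pose=None):
    c=imaging.calibration(n);d=np.array([(px[0]-c['cx'])/c['fx'],(px[1]-c['cy'])/c['fy']])
    if n=='wrist':
        r=np.hypot(*d);v=np.r_[np.sin(r)*d/max(r,1e-9),np.cos(r)]
        T=pose@c['T_tool_cam'];return T[:3,3],T[:3,:3]@v
    Rm=cv2.Rodrigues(c['rvec'])[0];v=np.r_[d,1];v/=np.linalg.norm(v)
    return -Rm.T@c['tvec'],Rm.T@v
def plane(n,px,z,pose=None):
    o,v=ray(n,px,pose);return o+v*(z-o[2])/v[2]
def cross(*rays):
    A=0;b=0
    for o,v in rays:
        P=np.eye(3)-np.outer(v,v);A=A+P;b=b+P@o
    p=np.linalg.solve(A,b);return p,[np.linalg.norm((np.eye(3)-np.outer(v,v))@(p-o)) for o,v in rays]
def pose(s=None):
    s=s or status.state();T=np.eye(4);T[:3,:3]=s['eef_rot'];T[:3,3]=s['position'];return T
def proj(n,p,pose=None):
    c=imaging.calibration(n)
    if n=='wrist':
        q=np.linalg.inv(pose@c['T_tool_cam'])@np.r_[p,1];r=np.hypot(q[0],q[1]);t=np.arctan2(r,q[2])
        return np.array([c['cx'],c['cy']])+c['fx']*t*q[:2]/r
    return cv2.projectPoints(np.array([p],float),c['rvec'],c['tvec'],np.array([[c['fx'],0,c['cx']],[0,c['fy'],c['cy']],[0,0,1]]),None)[0].ravel()
E
python3 - <<'E'
from h import *
for n,p,z in [('top',(200,238),.02),('side',(289,185),.01),('top',(214,237),.05),('side',(286,164),.07),('top',(303,188),.1),('top',(262,200),.125),('top',(385,225),.02),('top',(197,185),.1),('top',(243,228),0),('top',(313,211),0),('top',(299,168),0),('top',(455,207),.12)]:print(n,p,plane(n,p,z))
a=cv2.resize(cv2.imread('pics/side0.png')[110:240,240:420],None,fx=4,fy=4,interpolation=2)[:, :720]
b=cv2.resize(cv2.imread('pics/top0.png')[140:260,170:330],None,fx=4,fy=4,interpolation=2)
cv2.imwrite('pics/c1.png',a);cv2.imwrite('pics/c2.png',b)
E
```

```text
top (200, 238) [0.4443 0.4314 0.02  ]
side (289, 185) [0.4447 0.391  0.01  ]
top (214, 237) [0.4439 0.3787 0.05  ]
side (286, 164) [0.4421 0.453  0.07  ]
top (303, 188) [0.5912 0.0994 0.1   ]
top (262, 200) [0.5468 0.2216 0.125 ]
top (385, 225) [ 0.4895 -0.1655  0.02  ]
top (197, 185) [0.5992 0.4284 0.1   ]
top (243, 228) [0.4805 0.2984 0.    ]
top (313, 211) [0.5386 0.0685 0.    ]
top (299, 168) [0.6878 0.1171 0.    ]
top (455, 207) [ 0.5292 -0.36    0.12  ]
```

View pics/c2.png

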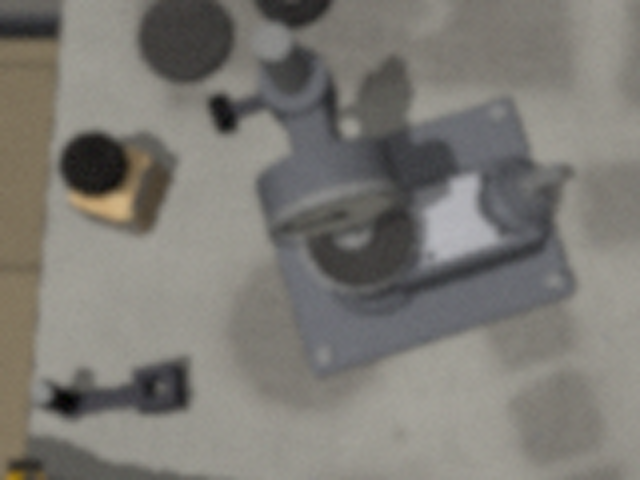

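Crop of the top view: the hub is at (162,388), i.e. pixel (210.5,237), with its square hole upwards. The grip points left to crop (60,400). The stand is turned about +18°, and its shaft tip is at crop (568,172). I'll look at the crank with the wrist camera.

The manual's scale: shifts go in shares of 50 mm and turns go in shares of 90 degrees. Converting my numbers, -0.043 m is -0.86, -0.015 m is -0.3.

```bash
python3 jog.py '[[[0.087, -0.86, -0.3, -0.14, 0, 0, 0], [0.087, -0.86, -0.3, -0.14, 0, 0, 0], [0.087, -0.86, -0.3, -0.14, 0, 0, 0], [0.087, -0.86, -0.3, -0.14, 0, 0, 0], [0.087, -0.86, -0.3, -0.14, 0, 0, 0], [0.087, -0.86, -0.3, -0.14, 0, 0, 0], [0.087, -0.86, -0.3, -0.14, 0, 0, 0]]]'
python3 jog.py '[[[0.087, 0, 0, 0, 0, 0, 0.0936], [0.087, 0, 0, 0, 0, 0, 0.0936], [0.087, 0, 0, 0, 0, 0, 0.0936], [0.087, 0, 0, 0, 0, 0, 0.0936], [0.087, 0, 0, 0, 0, 0, 0.0936], [0.087, 0, 0, 0, 0, 0, 0.0936], [0.087, 0, 0, 0, 0, 0, 0.0936], [0.087, 0, 0, 0, 0, 0, 0.0936], [0.087, 0, 0, 0, 0, 0, 0]]]'
python3 - <<'E'
from h import *
s=status.state();i=imaging.camera('wrist');cv2.imwrite('pics/w1.png',i);np.save('w1.npy',pose(s))
print(s['clock'],s['joint_pos'],pose(s))
E
```

```text
clock: 0.8
position: [0.4451, 0.4034, 0.2797]
eef_rot: [[-0.953, 0.302, -0.0], [0.302, 0.953, -0.0], [0.0, -0.0, -1.0]]
force: [0.5, 1.1, 0.9]
width: 0.0869
grip_force: 0.0
clock: 1.7
position: [0.4438, 0.4048, 0.2792]
eef_rot: [[-0.086, 0.996, -0.0], [0.996, 0.086, -0.001], [-0.001, -0.0, -1.0]]
force: [0.2, 0.1, -0.5]
width: 0.0871
grip_force: 0.0
1.7 [-1.0149  0.2561  0.2456  1.4668 -0.0622  1.427  -0.6824] [[-0.0856  0.9963 -0.0004  0.4438]
 [ 0.9963  0.0856 -0.0005  0.4048]
 [-0.0005 -0.0005 -1.      0.2792]
 [ 0.      0.      0.      1.    ]]
```

View pics/w1.png

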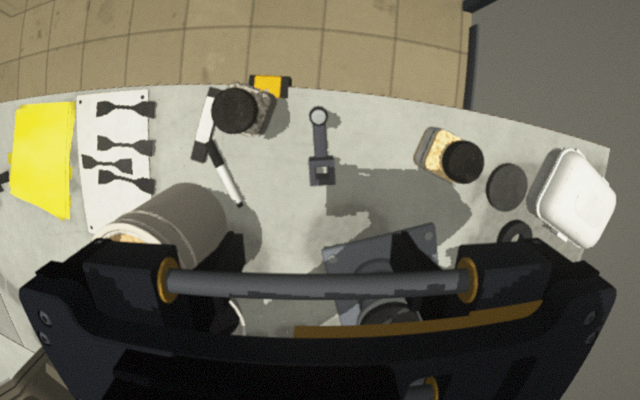

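The wrist view shows the hub at (321,170) with its hole at (322,170), and the grip at (318,117). I'll fit these more closely, using crossed rays from the top and side views to check heights.

Run:
```python
from h import *
i=cv2.imread('pics/w1.png');P=np.load('w1.npy')
g=cv2.cvtColor(i,6);m=(g<115).astype(np.uint8)
m[:, :296]=0;m[:,345:]=0;m[195:]=0;m[:95]=0
for px in [(321,170),(322,170),(318,117)]:
    print(px,plane('wrist',px,.036,P),plane('wrist',px,.075,P))
cv2.imwrite('pics/w1c.png',np.hstack([cv2.resize(i[95:200,285:360],None,fx=5,fy=5,interpolation=2),cv2.resize(cv2.cvtColor(m[95:200,285:360]*255,8),None,fx=5,fy=5,interpolation=0)]))
# crossed heights: hub top / grip top, wrist x top x side
t=(210.5,236.8)
print('hub top',cross(ray('wrist',(322,168),P),ray('top',t)))
```

```text
(321, 170) [0.4491 0.4033 0.036 ] [0.4479 0.4114 0.075 ]
(322, 170) [0.4504 0.4034 0.036 ] [0.449  0.4115 0.075 ]
(318, 117) [0.4391 0.472  0.036 ] [0.4389 0.4734 0.075 ]
hub top (array([0.4504, 0.4008, 0.0091]), [np.float64(0.0006662111547866463), np.float64(0.0006662111547866371)])
```

View pics/w1c.png

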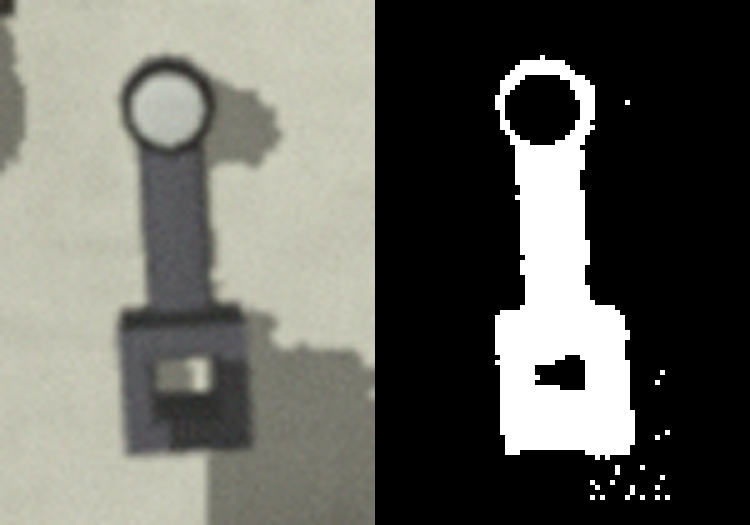

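Crop: the hub's top-face corners are at full pixels (309,160), (333.6,158.6), (335,184.4) and (310.6,185.6). The centre of the grip cap is at (318.6,116.6).

Run:
```python
from h import *
P=np.load('w1.npy')
c=[plane('wrist',p,.036,P) for p in[(309,160),(333.6,158.6),(335,184.4),(310.6,185.6)]]
h=np.mean(c,0);print(np.array(c),'hub',h,[np.linalg.norm(c[k]-c[k-1]) for k in range(4)])
g=plane('wrist',(318.6,116.6),.077,P);d=g-h;print('grip',g,np.hypot(*d[:2]),np.degrees(np.arctan2(d[1],d[0])))
e=[c[0]-c[3],c[1]-c[2]];print([np.degrees(np.arctan2(v[1],v[0])) for v in e])
T=np.eye(4);print('tool delta to hub',P[:3,:3].T@(h-P[:3,3]))
# height of grip cap from the fixed side view
print(proj('side',g),proj('side',h),proj('top',g),proj('top',h))
```

```text
[[0.4323 0.4152 0.036 ]
 [0.4641 0.4199 0.036 ]
 [0.4694 0.3854 0.036 ]
 [0.4372 0.381  0.036 ]] hub [0.4507 0.4004 0.036 ] [np.float64(0.0345986782940439), np.float64(0.032102510996975184), np.float64(0.03484808588319687), np.float64(0.03248674212560716)]
grip [0.4395 0.474  0.077 ] 0.07449508573952646 98.68611322473596
[np.float64(98.14974094877144), np.float64(98.781466273276)]
tool delta to hub [-0.0048  0.0066  0.2432]
[284.6684 159.8951] [290.0288 178.0553] [180.6159 237.1504] [208.453  235.3938]
```

View pics/c1.png

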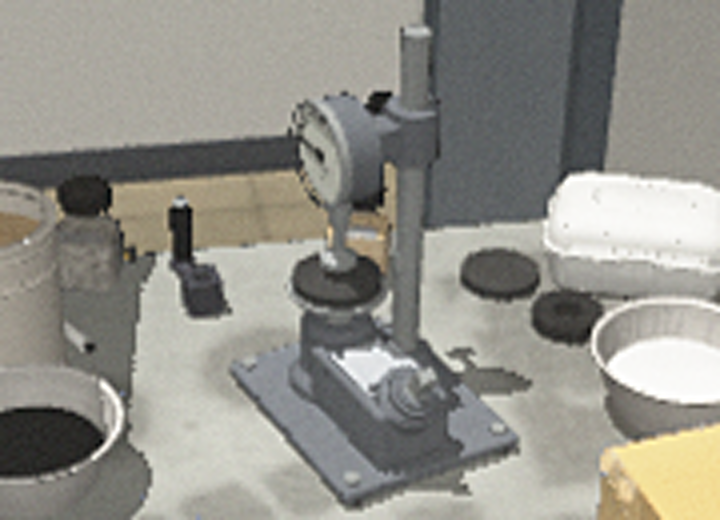

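Crop of the side view: the grip cap is at full pixel (285.2,160.0) and the hub's top at (291,178). Projecting my estimate gives (284.7,159.9) and (290,178), so the heights agree across two views. The pointer is at left rest. I'll look at the shaft along its axis before grasping, passing above the dial.

To row units: -0.045 m is -0.9, 0.015 m is 0.3.

```bash
python3 jog.py '[[[0.087, 0, 0, -0.9, 0, 0, 0], [0.087, 0, 0, -0.9, 0, 0, 0], [0.087, 0, 0, -0.9, 0, 0, 0], [0.087, -0.9, 0.3, 0, 0, 0, 0], [0.087, -0.9, 0.3, 0, 0, 0, 0], [0.087, -0.9, 0.3, 0, 0, 0, 0], [0.087, -0.9, 0.3, 0, 0, 0, 0], [0.087, -0.9, 0.3, 0, 0, 0, 0], [0.087, -0.9, 0.3, 0, 0, 0, 0], [0.087, -0.9, 0.3, 0, 0, 0, 0]]]'
cat >> h.py <<'E'
def stand(a,th=0):
    "tool attitude on the shaft: tool z down the shaft, tool y along stand x, then turned th about tool z"
    ax=np.array([np.sin(a)*np.sin(.6109),-np.cos(a)*np.sin(.6109),np.cos(.6109)])
    y=np.array([np.cos(a),np.sin(a),0]);z=-ax
    return np.c_[np.cross(y,z),y,z]@R.from_rotvec([0,0,th]).as_matrix()
def togo(Rt,pt):
    T=pose();print('d in tool now',T[:3,:3].T@(pt-T[:3,3]),'rotvec',R.from_matrix(T[:3,:3].T@Rt).as_rotvec(),'d in tool after turn',Rt.T@(pt-T[:3,3]))
E
python3 - <<'E'
from h import *
a=np.radians(18);Rt=stand(a);seat=np.array([.589,.092,.097])
togo(Rt,seat-.15*Rt[:,2]);print(status.state()['joint_pos'])
E
```

```text
clock: 2.75
position: [0.5766, 0.0984, 0.4146]
eef_rot: [[-0.093, 0.996, 0.0], [0.996, 0.093, 0.0], [0.0, 0.0, -1.0]]
force: [-0.5, -0.2, -0.9]
width: 0.087
grip_force: 0.0
d in tool now [-0.0915  0.0305  0.1947] rotvec [ 0.0677  0.6081 -0.2138] d in tool after turn [-0.1903  0.0098  0.1045]
[-0.6178  0.2231  0.471   1.2469 -0.1017  1.6943 -0.0761]
```

To row units: -0.04 m is -0.8, -0.035 m is -0.7, 0.1216 rad / 1.5708 = 0.0774.

```bash
python3 jog.py '[[[0.087, -0.8, 0, 0, 0.0086, 0.0774, -0.0272], [0.087, -0.7, 0.2, 0, 0.0086, 0.0774, -0.0272], [0.087, 0, 0, 0, 0.0086, 0.0774, -0.0272], [0.087, 0, 0, 0, 0.0086, 0.0774, -0.0272], [0.087, 0, 0, 0, 0.0086, 0.0774, -0.0272]]]'
python3 - <<'E'
from h import *
Rt=stand(np.radians(18));togo(Rt,np.array([.589,.092,.097])-.15*Rt[:,2]);print(status.state()['joint_pos'])
E
```

```text
clock: 3.25
position: [0.5943, 0.0264, 0.4107]
eef_rot: [[-0.255, 0.951, -0.174], [0.776, 0.309, 0.55], [0.577, 0.005, -0.817]]
force: [1.6, 0.8, -0.8]
width: 0.0873
grip_force: 0.0
d in tool now [-0.1282  0.0142  0.1432] rotvec [ 0.0045 -0.0045  0.0026] d in tool after turn [-0.1275  0.0152  0.1437]
[-0.1346  0.4439  0.4859  1.1234 -0.7374  1.948   0.4986]
```

To row units: 0.036 m is 0.72, -0.032 m is -0.64.

```bash
python3 jog.py '[[[0.087, -0.64, 0.08, 0.72, 0, 0, 0], [0.087, -0.64, 0.08, 0.72, 0, 0, 0], [0.087, -0.64, 0.08, 0.72, 0, 0, 0], [0.087, -0.64, 0.06, 0.72, 0, 0, 0], [0.087, 0, 0, 0, 0, 0, 0], [0.087, 0, 0, 0, 0, 0, 0]]]'
python3 - <<'E'
from h import *
s=status.state();i=imaging.camera('wrist');cv2.imwrite('pics/w2.png',i);P=pose(s);np.save('w2.npy',P)
seat=np.array([.589,.092,.097]);ax=-stand(np.radians(18))[:,2]
print(s['joint_pos'],P[:3,3],proj('wrist',seat,P),proj('wrist',seat+.034*ax,P),proj('top',seat+.034*ax))
u=proj('wrist',seat+.02*ax,P).astype(int);cv2.imwrite('pics/w2c.png',cv2.resize(i[max(0,u[1]-60):u[1]+60,u[0]-80:u[0]+80],None,fx=5,fy=5,interpolation=2));print(u)
E
```

```text
clock: 3.85
position: [0.6152, 0.0108, 0.2197]
eef_rot: [[-0.251, 0.952, -0.175], [0.78, 0.306, 0.547], [0.574, 0.001, -0.819]]
force: [-0.2, -0.4, 1.9]
width: 0.0867
grip_force: 0.0
[-0.1211  0.5664  0.4646  1.3548 -0.7257  1.674   0.7107] [0.6152 0.0108 0.2197] [316.9248 188.2024] [316.9691 197.9909] [311.324 184.759]
[316 193]
```

View pics/w2c.png

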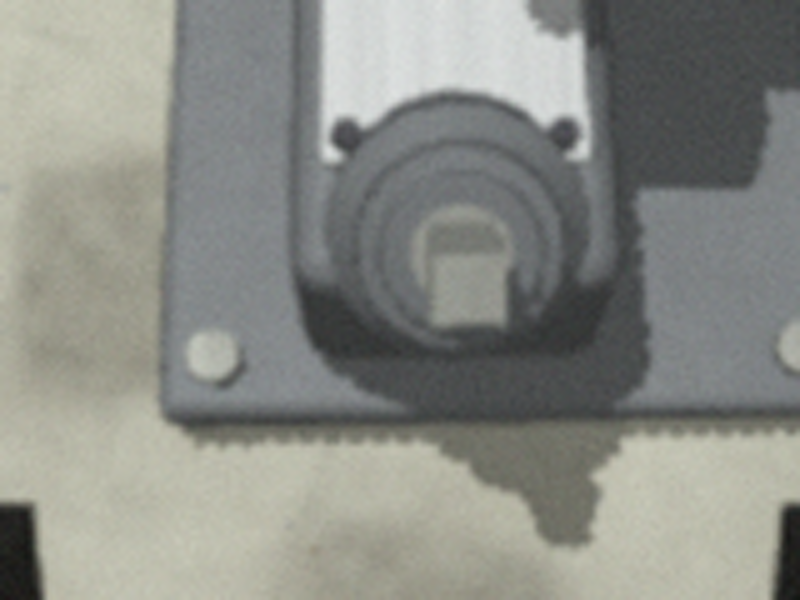

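The crop shows the shaft in pale steel around crop (470,270), with the boss centred near (455,235). Its flats look nearly square to the image. I'll zoom in with more contrast.

Run:
```python
from h import *
i=cv2.imread('pics/w2.png');x0,y0=316-80+70,133+30
c=i[y0:y0+50,x0:x0+50]
c=cv2.resize(c,None,fx=12,fy=12,interpolation=cv2.INTER_CUBIC).astype(float)
c=np.clip((c-80)*2.2,0,255).astype(np.uint8)
cv2.imwrite('pics/w2d.png',c);print(x0,y0)
```

```text
306 163
```

View pics/w2d.png

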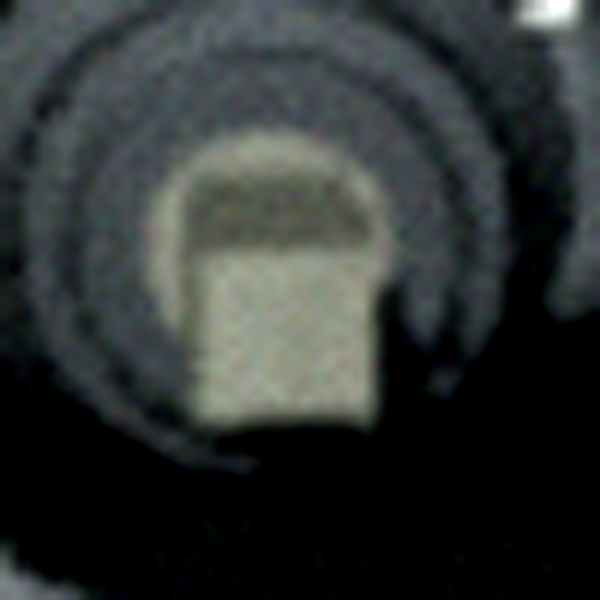

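The zoom shows the end square of the shaft between x=200–380 and y=245–425, so its centre is at full pixel (330.2,190.8). Its edges tilt about −1° in the image. The collar's centre is at about (328,183).

Run:
```python
from h import *
P=np.load('w2.npy');x0,y0=306,163
f=lambda x,y:(306+x/12,163+y/12); c=lambda x,y:(236+x/5,133+y/5)
# yaw of stand: bolts along right side + base edge, z~.02
for A,B,z in[(c(212,357),c(795,345),.024),(c(185,412),c(740,412),.0)]:
    for zz in(z,z+.015):
        d=plane('wrist',B,zz,P)-plane('wrist',A,zz,P);print('yaw',zz,np.degrees(np.arctan2(d[1],d[0])),np.linalg.norm(d))
d=plane('top',(250,233.75),.015)-plane('top',(313.75,212.5),.015);print('yaw top',np.degrees(np.arctan2(d[1],d[0]))-90,np.linalg.norm(d))
cs=f(290,334)
m=plane('wrist',cs,.097+.027*.819,P);print('shoulder',m)
q=[plane('wrist',f(*p),.1191,P) for p in[(200,248),(377,245),(377,421),(199,425)]]
ctr=np.mean(q,0)
print('shoulder corners',ctr,P[:3,:3].T@(np.array(q)-ctr).T)
print('tip x top view',cross(ray('wrist',cs,P),ray('top',(311.5,183.5))))
for a in(16,18,20):
    ax=-stand(np.radians(a))[:,2];s=m-.027*ax;o=s-[np.sin(np.radians(a))*.137,-np.cos(np.radians(a))*.137,.097]
    print(a,'seat',s,'origin',o,'table top px',proj('top',o+[0,0,.137]),'tip',proj('top',s+.034*ax),proj('wrist',s,P),[proj('top',o+R.from_euler('z',a,degrees=True).apply(v)) for v in([-.05,.09,.0],)])
```

```text
yaw 0.024 19.090448347889204 0.1478278414529621
yaw 0.039 19.0904483478892 0.14182234483957235
yaw 0.0 17.81886698726488 0.14743944113252228
yaw 0.015 17.818866987264876 0.1418152923530219
yaw top 19.035101874174572 0.21804796475906574
shoulder [0.6041 0.0858 0.1191]
shoulder corners [0.6039 0.0857 0.1191] [[ 0.0059  0.0061 -0.0059 -0.0061]
 [-0.0069  0.0071  0.0068 -0.007 ]
 [ 0.0041  0.0043 -0.0041 -0.0043]]
tip x top view (array([0.6011, 0.0768, 0.1325]), [np.float64(0.00563929527008282), np.float64(0.005639295270082651)])
16 seat [0.5998 0.1006 0.097 ] origin [ 0.562   0.2323 -0.    ] table top px [258.0427 194.0996] tip [308.5737 181.5241] [329.5772 183.7002] [array([241.1021, 225.3746])]
18 seat [0.5993 0.1005 0.097 ] origin [ 0.5569  0.2308 -0.    ] table top px [258.5005 195.7586] tip [308.5606 181.4815] [329.0489 183.6917] [array([242.2534, 227.6612])]
20 seat [0.5988 0.1003 0.097 ] origin [ 0.5519  0.229  -0.    ] table top px [259.0192 197.4025] tip [308.546  181.4395] [328.5208 183.7005] [array([243.4897, 229.9092])]
```

To row units: -0.025 m is -0.5, 0.006 m is 0.12.

```bash
python3 jog.py '[[[0.087, -0.5, 0.12, 0.5, 0, 0, 0], [0.087, -0.5, 0.12, 0.5, 0, 0, 0], [0.087, 0, 0, 0, 0, 0, 0], [0.087, 0, 0, 0, 0, 0, 0]]]' | head -2
python3 - <<'E'
from h import *
s=status.state();i=imaging.camera('wrist');P=pose(s);np.save('w3.npy',P)
m=np.array([.604,.0858,.1191]);u=proj('wrist',m,P);print(u);u=u.astype(int);cv2.imwrite('pics/w3.png',i)
c=cv2.resize(i[u[1]-30:u[1]+30,u[0]-30:u[0]+30],None,fx=10,fy=10,interpolation=2).astype(float)
cv2.imwrite('pics/w3c.png',np.clip((c-60)*1.8,0,255).astype(np.uint8))
E
```

```text
clock: 4.3
position: [0.6311, 0.0026, 0.1519]
[316.3327 144.8711]
```

View pics/w3c.png

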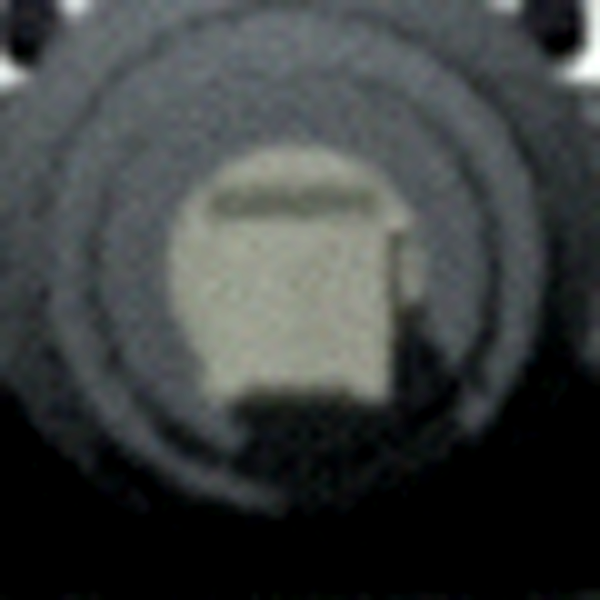

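The square end is at crop x 205–392, y 215–395. Its centre is at full pixel (315.9,144.3), against (316.3,144.9) predicted, so the shaft measurement is confirmed. Now the crossed rays.

Run:
```python
from h import *
P2=np.load('w2.npy');P3=np.load('w3.npy')
m,r=cross(ray('wrist',(330.2,190.8),P2),ray('wrist',(315.9,144.3),P3));print('shoulder',m,r,'expect z .119')
m=.5*(plane('wrist',(330.2,190.8),.1191,P2)+plane('wrist',(315.9,144.3),.1191,P3));a=np.radians(18.5)
ax=-stand(a)[:,2];seat=m-.027*ax;print('m',m,'seat',seat,'ax',ax)
hub=np.array([.4507,.4004,0]);Rg=np.c_[[np.cos(np.radians(278.5)),np.sin(np.radians(278.5)),0],[0,0,0],[0,0,-1]];Rg[:,1]=np.cross(Rg[:,2],Rg[:,0])
togo(Rg,hub+[0,0,.016]);T=pose();print(T[:3,3])
```

```text
shoulder [0.6042 0.0846 0.1225] [np.float64(0.00013110518150267794), np.float64(0.00013110518150283776)] expect z .119
m [0.6038 0.086  0.1191] seat [0.5989 0.1007 0.097 ] ax [ 0.182  -0.544   0.8191]
d in tool now [ 0.2778 -0.0514  0.3603] rotvec [ 0.8961 -0.067  -2.8482] d in tool after turn [-0.4202  0.1199  0.1366]
[0.6314 0.0025 0.1526]
```

The shaft's shoulder height checks out: 0.1225 crossed, 0.119 expected. I'll go back over the top to the crank.

To row units: -0.04 m is -0.8, 0.0287 m is 0.574.

```bash
python3 jog.py '[[[0.087, 0.574, 0, -0.8, 0, 0, 0], [0.087, 0.574, 0, -0.8, 0, 0, 0], [0.087, 0.574, 0, -0.8, 0, 0, 0], [0.087, 0.574, 0, -0.8, 0, 0, 0], [0.087, 0.574, 0, -0.8, 0, 0, 0], [0.087, 0.574, 0, -0.8, 0, 0, 0]]]' | head -2
cat >> h.py <<'E'
HUB=np.array([.4507,.4004,0.]);SEAT=np.array([.599,.1003,.097]);A=np.radians(18.5)
def flat(deg):
    t=np.radians(deg);x=np.array([np.cos(t),np.sin(t),0]);z=np.array([0,0,-1.]);return np.c_[x,np.cross(z,x),z]
E
python3 - <<'E'
from h import *
togo(flat(98.5),HUB+[0,0,.42]);print(status.state()['joint_pos'])
E
```

```text
clock: 4.95
position: [0.6279, 0.0062, 0.4502]
d in tool now [ 0.3354 -0.0486  0.2699] rotvec [-0.0453 -0.6068  0.1579] d in tool after turn [ 0.4161 -0.117   0.0302]
[-0.0388  0.5504  0.4492  0.8829 -0.7899  2.0589  0.4317]
```

To row units: 0.04 m is 0.8, 0.03 m is 0.6, -0.1214 rad / 1.5708 = -0.0773.

```bash
python3 jog.py '[[[0.087, 0, 0, 0, -0.0057, -0.0773, 0.0201], [0.087, 0.4, 0, 0, -0.0057, -0.0773, 0.0201], [0.087, 0.4, 0, 0, -0.0057, -0.0773, 0.0201], [0.087, 0.6, -0.2, 0, -0.0057, -0.0773, 0.0201], [0.087, 0.8, -0.2, 0, -0.0057, -0.0773, 0.0201], [0.087, 0.8, -0.2, 0, 0, 0, 0], [0.087, 0.8, -0.2, 0, 0, 0, 0], [0.087, 0.8, -0.2, 0, 0, 0, 0], [0.087, 0.8, -0.2, 0, 0, 0, 0], [0.087, 0.8, -0.2, 0, 0, 0, 0]]]' | head -2
python3 - <<'E'
from h import *
togo(flat(98.5),HUB+[0,0,.12]);print(status.state()['joint_pos'])
E
```

```text
clock: 5.95
position: [0.5071, 0.2958, 0.4779]
d in tool now [ 0.1099 -0.0402  0.3585] rotvec [-0.0007 -0.0052 -0.0017] d in tool after turn [ 0.1118 -0.0403  0.3579]
[-0.9129  0.2577  0.4275  1.0711 -0.1149  1.8323 -0.3812]
```

To row units: 0.05 m is 1, 0.048 m is 0.96.

```bash
python3 jog.py '[[[0.087, 0.74, -0.266, 0, 0, 0, 0], [0.087, 0.74, -0.266, 0, 0, 0, 0], [0.087, 0.73, -0.27, 0.2, 0, 0, 0], [0.087, 0, 0, 1, 0, 0, 0], [0.087, 0, 0, 1, 0, 0, 0], [0.087, 0, 0, 1, 0, 0, 0], [0.087, 0, 0, 1, 0, 0, 0], [0.087, 0, 0, 1, 0, 0, 0], [0.087, 0, 0, 1, 0, 0, 0], [0.087, 0, 0, 0.96, 0, 0, 0]]]' | head -2
python3 jog.py '[[[0.087, 0, 0, 0, 0, 0, 0]]]' |head -2
python3 - <<'E'
from h import *
togo(flat(98.5),HUB+[0,0,.018])
s=status.state();i=imaging.camera('wrist');P=pose(s);np.save('w4.npy',P);cv2.imwrite('pics/w4.png',i)
g=cv2.cvtColor(i,6)
for q in(HUB+[0,0,.036],np.array([.4395,.474,.077])):print(proj('wrist',q,P))
u=proj('wrist',HUB+[0,0,.036],P).astype(int)
m=(g<115).astype(np.uint8)[u[1]-50:u[1]+50,u[0]-50:u[0]+50]
print(*[''.join('#' if v else '.' for v in r[::2]) for r in m[::4]],sep='\n')
E
```

```text
clock: 6.95
position: [0.4516, 0.3997, 0.1182]
clock: 7.05
position: [0.4487, 0.3971, 0.1134]
d in tool now [0.0032 0.0034 0.0954] rotvec [-0.0102  0.002  -0.0014] d in tool after turn [0.003  0.0025 0.0954]
[321.0875 206.9686]
[321.2768 112.9305]
....................###########...................
....................###########...................
....................###########...................
....................###########...................
....................###########...................
....................###########...................
...............####################...............
.....##.#..#..######################.#............
........#...#########################.#...........
.............########################.............
.......##..#..#######################...##.....#..
..............#######..#.....########..###........
.....#......#.#######################...........#.
......#.#...#.#######################...........#.
........##..#########################.........#...
........###..########################..#.##..#....
..............#######################..#..#.......
..............######################........#.#.##
........##....##########################.##.#.####
...................#....##....####.#.##.###.##.##.
......###....##.#........#...#...##.##############
...........#....#......#.##.#.#############..#####
......#.#.#.#........#..####.#####################
.......#.###......##.#############################
....................##############################
```

To row units: 0.03 m is 0.6, 0.018 m is 0.36, -0.01 rad / 1.5708 = -0.0064.

```bash
python3 jog.py '[[[0.087, 0.06, 0.05, 0.6, -0.0064, 0.0013, 0], [0.087, 0, 0, 0.6, 0, 0, 0], [0.087, 0, 0, 0.4, 0, 0, 0], [0.087, 0, 0, 0.36, 0, 0, 0], [0.087, 0, 0, 0, 0, 0, 0], [0.06, 0, 0, 0, 0, 0, 0]]]' 50
python3 -c "
from h import *
togo(flat(98.5),HUB+[0,0,.015])"
```

```text
clock: 7.7
position: [0.455, 0.4043, 0.0223]
eef_rot: [[-0.147, 0.989, 0.008], [0.989, 0.147, 0.008], [0.007, 0.009, -1.0]]
force: [0.1, -0.2, 0.2]
width: 0.0841
grip_force: 0.0
d in tool now [-0.0033 -0.0049  0.0072] rotvec [ 0.0087 -0.0069 -0.0013] d in tool after turn [-0.0033 -0.0048  0.0073]
```

```bash
python3 jog.py '[[[0.06, 0, 0, 0, 0, 0, 0], [0.06, 0, 0, 0, 0, 0, 0]]]' |head -2
python3 -c "
from h import *
togo(flat(98.5),HUB+[0,0,.015])"
```

```text
clock: 7.9
position: [0.4542, 0.4035, 0.0206]
d in tool now [-0.0026 -0.0039  0.0056] rotvec [ 0.0074 -0.0058 -0.0012] d in tool after turn [-0.0026 -0.0039  0.0056]
```

The manual's scale: shifts go in shares of 50 mm and turns go in shares of 90 degrees. Converting my numbers, 0.004 m is 0.08, -0.0028 m is -0.056, 0.005 rad / 1.5708 = 0.0032.

```bash
python3 jog.py '[[[0.06, -0.036, -0.056, 0.08, 0.0032, -0.0025, 0], [0.06, 0, 0, 0, 0, 0, 0], [0.06, 0, 0, 0, 0, 0, 0]]]' |head -2
python3 -c "
from h import *
togo(flat(98.5),HUB+[0,0,.015])"
python3 jog.py '[[[0.03, 0, 0, 0, 0, 0, 0], [0.03, 0, 0, 0, 0, 0, 0], [0.03, 0, 0, 0, 0, 0, 0], [0.03, 0, 0, 0, 0, 0, 0]]]' 55
python3 -c "
from h import *
togo(flat(98.5),HUB+[0,0,.015])"
```

```text
clock: 8.2
position: [0.4507, 0.4004, 0.0144]
d in tool now [ 0.      0.0001 -0.0006] rotvec [-0.0001  0.0004 -0.0011] d in tool after turn [ 0.      0.0001 -0.0006]
clock: 8.6
position: [0.4508, 0.4004, 0.0146]
eef_rot: [[-0.147, 0.989, 0.0], [0.989, 0.147, -0.0], [-0.0, 0.0, -1.0]]
force: [-0.6, 0.5, 0.0]
width: 0.0364
grip_force: 0.0
d in tool now [-0.     -0.0002 -0.0004] rotvec [ 0.0003  0.0002 -0.0011] d in tool after turn [-0.     -0.0002 -0.0004]
```

To row units: -0.05 m is -1, -0.04 m is -0.8.

```bash
python3 jog.py '[[[0.03, 0, 0, 0, 0, 0, 0], [0.03, 0, 0, 0, 0, 0, 0], [0.03, 0, 0, 0, 0, 0, 0]]]' 55 | tail -3
python3 jog.py '[[[0.03, 0, 0, -0.8, 0, 0, 0], [0.03, 0, 0, -1, 0, 0, 0], [0.03, 0, 0, -1, 0, 0, 0], [0.03, 0, 0, -1, 0, 0, 0], [0.03, 0, 0, -1, 0, 0, 0], [0.03, 0, 0, -1, 0, 0, 0], [0.03, 0, 0, -1, 0, 0, 0], [0.03, 0, 0, -1, 0, 0, 0], [0.03, 0, 0, -0.6, 0, 0, 0]]]'
python3 - <<'E'
from h import *
Rt=stand(A,-np.pi/2);togo(Rt,SEAT-.10*Rt[:,2]);print(status.state()['joint_pos'])
E
```

```text
force: [-1.8, -0.8, 1.3]
width: 0.0333
grip_force: 55.0
clock: 9.8
position: [0.4509, 0.4004, 0.4385]
eef_rot: [[-0.147, 0.989, 0.003], [0.989, 0.147, 0.003], [0.002, 0.003, -1.0]]
force: [0.6, 0.1, -3.1]
width: 0.0334
grip_force: 55.0
d in tool now [-0.3757  0.1117  0.2591] rotvec [-0.441   0.5327 -1.6851] d in tool after turn [-0.0453 -0.4675 -0.0104]
[-1.0719  0.2703  0.3684  1.133  -0.098   1.7506 -0.5867]
```

To row units: -0.045 m is -0.9, 0.0134 m is 0.268.

```bash
python3 jog.py '[[[0.03, -0.9, 0.268, 0, 0, 0, 0], [0.03, -0.9, 0.268, 0, 0, 0, 0], [0.03, -0.9, 0.268, 0, 0, 0, 0], [0.03, -0.9, 0.268, 0, 0, 0, 0], [0.03, -0.9, 0.268, 0, 0, 0, 0], [0.03, -0.9, 0.268, 0, 0, 0, 0], [0.03, -0.9, 0.268, 0, 0, 0, 0], [0.03, -0.9, 0.268, 0, 0, 0, 0], [0.03, 0, 0, 0, 0, 0, 0]]]' |head -2
python3 jog.py '[[[0.03, 0, 0, 0.2, 0, 0, -0.0891], [0.03, 0, 0, 0.2, 0, 0, -0.0891], [0.03, 0, 0, 0.2, 0, 0, -0.0891], [0.03, 0, 0, 0.2, 0, 0, -0.0891], [0.03, 0, 0, 0.2, 0, 0, -0.0891], [0.03, 0, 0, 0.2, 0, 0, -0.0891], [0.03, 0, 0, 0.2, 0, 0, -0.0891], [0.03, 0, 0, 0.2, 0, 0, -0.0891], [0.03, 0, 0, 0.2, 0, 0, -0.0891], [0.03, 0, 0, 0.2, 0, 0, -0.0891]]]' |head -2
python3 - <<'E'
from h import *
Rt=stand(A,-np.pi/2);togo(Rt,SEAT-.10*Rt[:,2]);print(status.state()['joint_pos'])
E
```

```text
clock: 10.7
position: [0.6108, 0.052, 0.434]
clock: 11.7
position: [0.6094, 0.0601, 0.3337]
d in tool now [-0.0081 -0.014   0.1548] rotvec [-0.6052  0.1037 -0.3303] d in tool after turn [-0.0029 -0.1018  0.1177]
[-0.4688  0.278   0.3818  1.3414 -0.1022  1.5418  1.4554]
```

To row units: -0.121 rad / 1.5708 = -0.077.

```bash
python3 jog.py '[[[0.03, 0, 0, 0, -0.077, 0.0132, -0.042], [0.03, 0, 0, 0, -0.077, 0.0132, -0.042], [0.03, 0, 0, 0, -0.077, 0.0132, -0.042], [0.03, 0, 0, 0, -0.077, 0.0132, -0.042], [0.03, 0, 0, 0, -0.077, 0.0132, -0.042], [0.03, 0, 0, 0, 0, 0, 0], [0.03, 0, 0, 0, 0, 0, 0]]]' |head -2
python3 - <<'E'
from h import *
Rt=stand(A,-np.pi/2);togo(Rt,SEAT-.10*Rt[:,2]);print(status.state()['joint_pos'])
E
```

```text
clock: 12.4
position: [0.6099, 0.0595, 0.3336]
d in tool now [-0.003  -0.1009  0.1183] rotvec [-0.0026  0.0038 -0.0078] d in tool after turn [-0.0027 -0.1012  0.118 ]
[-0.0953  0.4556  0.3215  1.2354 -0.6696  1.7766  2.0645]
```

To row units: 0.0393 m is 0.786, -0.0337 m is -0.674, -0.0078 rad / 1.5708 = -0.005.

```bash
python3 jog.py '[[[0.03, -0.02, -0.68, 0.786, -0.0017, 0.0024, -0.005], [0.03, -0.02, -0.674, 0.786, 0, 0, 0], [0.03, -0.02, -0.674, 0.786, 0, 0, 0], [0.03, 0, 0, 0, 0, 0, 0], [0.03, 0, 0, 0, 0, 0, 0], [0.03, 0, 0, 0, 0, 0, 0], [0.03, 0, 0, 0, 0, 0, 0]]]'
python3 - <<'E'
from h import *
Rt=stand(A,-np.pi/2);togo(Rt,SEAT-.10*Rt[:,2]);s=status.state();print(s['joint_pos'])
i=imaging.camera('side');j=imaging.camera('wrist');cv2.imwrite('pics/s5.png',i);cv2.imwrite('pics/w5.png',j);np.save('w5.npy',pose(s))
E
```

```text
clock: 13.1
position: [0.6184, 0.0476, 0.1887]
eef_rot: [[-0.947, -0.266, -0.179], [-0.32, 0.775, 0.545], [-0.007, 0.574, -0.819]]
force: [-0.6, 0.4, -2.1]
width: 0.0338
grip_force: 55.0
d in tool now [ 0.0018 -0.0066  0.0073] rotvec [0.0003 0.0037 0.0066] d in tool after turn [ 0.0017 -0.0066  0.0073]
[-0.0739  0.5603  0.306   1.3941 -0.6779  1.5719  2.2404]
```

To row units: 0.02 m is 0.4, -0.006 m is -0.12, 0.006 rad / 1.5708 = 0.0038.

```bash
python3 jog.py '[[[0.03, 0.03, -0.12, 0.126, 0, 0.0019, 0.0038], [0.03, 0, 0, 0.4, 0, 0, 0], [0.03, 0, 0, 0.4, 0, 0, 0], [0.03, 0, 0, 0, 0, 0, 0], [0.03, 0, 0, 0, 0, 0, 0], [0.03, 0, 0, 0, 0, 0, 0]]]'
python3 - <<'E'
from h import *
Rt=stand(A,-np.pi/2);togo(Rt,SEAT-.06*Rt[:,2])
E
```

```text
clock: 13.8
position: [0.6095, 0.0664, 0.145]
eef_rot: [[-0.949, -0.257, -0.184], [-0.316, 0.777, 0.545], [0.003, 0.575, -0.818]]
force: [0.5, 0.1, -2.0]
width: 0.0337
grip_force: 55.0
d in tool now [-0.0008  0.0016 -0.0003] rotvec [ 0.0014 -0.0013 -0.0027] d in tool after turn [-0.0009  0.0016 -0.0003]
```

To row units: 0.008 m is 0.16, 0.0015 m is 0.03, -0.003 rad / 1.5708 = -0.0019.

```bash
python3 jog.py '[[[0.03, -0.016, 0.03, 0.1, 0.0009, -0.0006, -0.0019], [0.03, 0, 0, 0.16, 0, 0, 0], [0.03, 0, 0, 0.14, 0, 0, 0], [0.03, 0, 0, 0, 0, 0, 0], [0.03, 0, 0, 0, 0, 0, 0]]]'
python3 - <<'E'
from h import *
Rt=stand(A,-np.pi/2);togo(Rt,SEAT-.015*Rt[:,2]);s=status.state();print(Rt.T@s['force'])
E
```

```text
clock: 14.3
position: [0.6052, 0.0797, 0.1281]
eef_rot: [[-0.948, -0.26, -0.185], [-0.319, 0.776, 0.544], [0.002, 0.575, -0.818]]
force: [-1.4, -0.6, -3.7]
width: 0.0337
grip_force: 55.0
d in tool now [-0.0007 -0.0003  0.0228] rotvec [ 0.0011 -0.0025  0.0001] d in tool after turn [-0.0006 -0.0003  0.0228]
[ 1.4727 -2.1886  2.9376]
```

To row units: 0.006 m is 0.12, 0.005 m is 0.1.

```bash
python3 jog.py '[[[0.03, -0.01, 0, 0.12, 0, 0, 0], [0.03, 0, 0, 0.12, 0, 0, 0], [0.03, 0, 0, 0.1, 0, 0, 0], [0.03, 0, 0, 0, 0, 0, 0]]]'
python3 - <<'E'
from h import *
Rt=stand(A,-np.pi/2);togo(Rt,SEAT-.015*Rt[:,2]);s=status.state();print(Rt.T@s['force'])
E
```

```text
clock: 14.7
position: [0.602, 0.0892, 0.1139]
eef_rot: [[-0.948, -0.259, -0.186], [-0.319, 0.776, 0.544], [0.003, 0.575, -0.818]]
force: [-2.9, -0.9, -6.0]
width: 0.0338
grip_force: 55.0
d in tool now [-0.0007 -0.0003  0.0055] rotvec [ 0.0014 -0.0035 -0.0002] d in tool after turn [-0.0007 -0.0003  0.0055]
[ 3.0326 -3.3538  4.9855]
```

To row units: 0.004 m is 0.08, 0.003 m is 0.06.

```bash
python3 jog.py '[[[0.03, 0, 0, 0.08, 0, 0, 0], [0.03, 0, 0, 0.06, 0, 0, 0], [0.03, 0, 0, 0.06, 0, 0, 0], [0.03, 0, 0, 0, 0, 0, 0]]]'
python3 - <<'E'
from h import *
Rt=stand(A,-np.pi/2);togo(Rt,SEAT-.015*Rt[:,2]);s=status.state();print(Rt.T@s['force'])
E
```

```text
clock: 15.1
position: [0.601, 0.0922, 0.1089]
eef_rot: [[-0.948, -0.26, -0.183], [-0.318, 0.777, 0.544], [0.001, 0.574, -0.819]]
force: [-10.0, -12.0, 17.3]
width: 0.0338
grip_force: 55.0
d in tool now [-0.0006 -0.0001 -0.0004] rotvec [ 0.0004 -0.0009 -0.0001] d in tool after turn [-0.0006 -0.0001 -0.0004]
[ 13.2534   3.1803 -18.8519]
```

The force rose to 19 N along the shaft exactly at the expected seat depth, so the hub is home. I'll relieve the push and start winding.

To row units: -0.003 m is -0.06, -0.0005 m is -0.01, 0.15 rad / 1.5708 = 0.0955.

```bash
python3 jog.py '[[[0.03, -0.01, 0, -0.06, 0, 0, 0], [0.03, 0, 0, 0, 0, 0, 0.0637], [0.03, 0, 0, 0, 0, 0, 0.0955], [0.03, 0, 0, 0, 0, 0, 0.0955], [0.03, 0, 0, 0, 0, 0, 0.0955], [0.03, 0, 0, 0, 0, 0, 0.0955], [0.03, 0, 0, 0, 0, 0, 0.0955], [0.03, 0, 0, 0, 0, 0, 0.0955], [0.03, 0, 0, 0, 0, 0, 0.0955], [0.03, 0, 0, 0, 0, 0, 0.0955]]]'
python3 - <<'E'
from h import *
Rt=stand(A,-np.pi/2+1.3);togo(Rt,SEAT-.015*Rt[:,2]);s=status.state();print(Rt.T@s['force'],s['wrist_torque'],s['joint_pos'])
E
```

```text
clock: 16.1
position: [0.6009, 0.0921, 0.1091]
eef_rot: [[-0.498, 0.847, -0.186], [0.666, 0.511, 0.544], [0.556, 0.147, -0.818]]
force: [-9.1, -4.6, 1.2]
width: 0.0335
grip_force: 55.0
d in tool now [-0.0003  0.0008 -0.0003] rotvec [-0.0035 -0.0024 -0.0065] d in tool after turn [-0.0003  0.0008 -0.0003]
[ 2.2281 -9.885  -1.8005] [-1.4644  1.3588  1.544 ] [-0.2785  0.6237  0.4918  1.5357 -0.81    1.4655  1.0337]
```

To row units: 0.15 rad / 1.5708 = 0.0955.

```bash
python3 jog.py '[[[0.03, 0, 0, 0, 0, 0, 0.0955], [0.03, 0, 0, 0, 0, 0, 0.0955], [0.03, 0, 0, 0, 0, 0, 0.0955], [0.03, 0, 0, 0, 0, 0, 0.0955], [0.03, 0, 0, 0, 0, 0, 0.0955], [0.03, 0, 0, 0, 0, 0, 0.0955], [0.03, 0, 0, 0, 0, 0, 0.0955], [0.03, 0, 0, 0, 0, 0, 0.0955], [0.03, 0, 0, 0, 0, 0, 0.0955], [0.03, 0, 0, 0, 0, 0, 0.0955]]]' | grep force
python3 - <<'E'
from h import *
Rt=stand(A,-np.pi/2+2.8);togo(Rt,SEAT-.015*Rt[:,2]);s=status.state();print(Rt.T@s['force'],s['joint_pos'])
E
python3 jog.py '[[[0.03, 0, 0, 0, 0, 0, 0.0955], [0.03, 0, 0, 0, 0, 0, 0.0955], [0.03, 0, 0, 0, 0, 0, 0.0955], [0.03, 0, 0, 0, 0, 0, 0.0955], [0.03, 0, 0, 0, 0, 0, 0.0955], [0.03, 0, 0, 0, 0, 0, 0.0955], [0.03, 0, 0, 0, 0, 0, 0.0955], [0.03, 0, 0, 0, 0, 0, 0.0955], [0.03, 0, 0, 0, 0, 0, 0.0955], [0.03, 0, 0, 0, 0, 0, 0]]]' | grep force
python3 - <<'E'
from h import *
Rt=stand(A,-np.pi/2+4.15);togo(Rt,SEAT-.015*Rt[:,2]);s=status.state();print(Rt.T@s['force'],s['wrist_torque'],s['joint_pos'])
i=imaging.camera('side');cv2.imwrite('pics/s6.png',i)
j=imaging.camera('wrist');cv2.imwrite('pics/w6.png',j)
E
```

```text
force: [-2.0, -5.4, -4.0]
grip_force: 55.0
d in tool now [-0.0001 -0.0005 -0.0003] rotvec [-0.0001  0.0018 -0.0062] d in tool after turn [-0.0001 -0.0005 -0.0003]
[-5.3772  4.4292  0.7239] [-0.4391  0.6947  0.7368  1.5442 -0.9407  1.5439 -0.3855]
force: [-3.4, -8.3, -4.3]
grip_force: 55.0
d in tool now [-0.0012 -0.0009 -0.0003] rotvec [ 0.003  -0.0007 -0.0071] d in tool after turn [-0.0012 -0.0009 -0.0002]
[ 3.668   9.2189 -0.3757] [-2.6784  0.3554  0.7889] [-0.5573  0.7895  0.9439  1.5508 -1.0647  1.6357 -1.665 ]
```

```bash
cat >> h.py <<'E'
RS=R.from_euler('z',A).as_matrix();O=SEAT-RS@[0,-.137,.097];DIAL=O+RS@[-.021,0,.2615]
def dialview(n,P=None):
    o,v=ray(n,(320,200),P);d=DIAL-o;return proj(n,DIAL,P),np.linalg.norm(d),np.degrees(np.arccos(d@RS[:,0]/np.linalg.norm(d)))
def pointer(i,n,P=None,c=DIAL):
    "brightness along dial radii against pointer angle"
    g=cv2.cvtColor(i,6).astype(np.float32);out=[]
    for p in np.radians(np.arange(-10,191,5)):
        q=[proj(n,c+RS@[0,r*np.cos(p),r*np.sin(p)],P) for r in np.linspace(.010,.030,9)]
        q=np.float32(q)[None];out.append(cv2.remap(g,q[...,0],q[...,1],1).mean())
    return np.array(out).round(0).astype(int)
E
python3 - <<'E'
from h import *
print(O,DIAL,dialview('side'),dialview('top'))
for k in(.08,.13,.2):
  for th in(-1.57,-.5,0,.8,1.57,2.58):
    P=np.eye(4);P[:3,:3]=stand(A,th);P[:3,3]=SEAT-k*P[:3,2];u,d,a=dialview('wrist',P);print(k,th,u.round(),round(d,3),a.round())
print(pointer(cv2.imread('pics/side0.png'),'side'));print(pointer(cv2.imread('pics/s6.png'),'side'))
E
```

```text
[0.5555 0.2302 0.    ] [0.5356 0.2236 0.2615] (array([319.4915, 147.3345]), np.float64(1.5641737059711966), np.float64(65.06774099166037)) (array([254.2527, 192.6271]), np.float64(1.0321809573001104), np.float64(74.02842425157861))
0.08 -1.57 [576. 203.] 0.28 78.0
0.08 -0.5 [446. -54.] 0.226 85.0
0.08 0 [284. -85.] 0.22 95.0
0.08 0.8 [84. 55.] 0.246 108.0
0.08 1.57 [ 71. 250.] 0.29 110.0
0.08 2.58 [223. 404.] 0.332 101.0
0.13 -1.57 [540. 187.] 0.314 79.0
0.13 -0.5 [423. -27.] 0.267 86.0
0.13 0 [290. -51.] 0.262 94.0
0.13 0.8 [122.  61.] 0.284 106.0
0.13 1.57 [103. 228.] 0.323 108.0
0.13 2.58 [233. 369.] 0.362 100.0
0.2 -1.57 [503. 170.] 0.368 81.0
0.2 -0.5 [400.  -0.] 0.329 87.0
0.2 0 [296. -18.] 0.325 94.0
0.2 0.8 [159.  67.] 0.343 103.0
0.2 1.57 [137. 206.] 0.376 106.0
0.2 2.58 [245. 329.] 0.41 99.0
[ 96 108 131 150 160 163 162 163 162 162 163 163 163 160 157 154 151 149
 146 143 140 140 144 150 153 152 151 155 157 158 160 163 169 169 167 167
 167 166 168 169 168]
[ 96 107 130 151 161 164 163 163 162 162 163 163 162 160 157 154 152 150
 148 145 142 141 145 150 153 152 152 155 157 158 161 163 168 168 166 166
 166 165 166 167 166]
```

To row units: 0.001 m is 0.02, 0.15 rad / 1.5708 = 0.0955.

```bash
python3 jog.py '[[[0.03, 0.02, 0.02, 0, 0, 0, 0.0955], [0.03, 0, 0, 0, 0, 0, 0.0955], [0.03, 0, 0, 0, 0, 0, 0.0955], [0.03, 0, 0, 0, 0, 0, 0.0955], [0.03, 0, 0, 0, 0, 0, 0.0637], [0.03, 0, 0, 0, 0, 0, 0]]]' | grep force
python3 - <<'E'
from h import *
Rt=stand(A,-np.pi/2+4.86);togo(Rt,SEAT-.015*Rt[:,2]);s=status.state();print(Rt.T@s['force'],s['joint_pos'])
i=imaging.camera('side');cv2.imwrite('pics/s7.png',i);print(pointer(i,'side'))
E
```

```text
force: [-7.1, -6.6, 0.7]
grip_force: 55.0
d in tool now [-0.0018 -0.0005 -0.0003] rotvec [ 0.0033 -0.0004  0.0054] d in tool after turn [-0.0018 -0.0005 -0.0003]
[ 4.149   8.2971 -2.8269] [-0.6027  0.8474  1.039   1.553  -1.1298  1.6912 -2.3282]
[ 97 107 131 151 160 165 165 165 163 162 162 163 162 160 157 155 153 151
 148 145 141 140 144 150 153 153 152 155 158 158 160 163 169 168 166 166
 166 166 166 167 166]
```

To row units: -0.03 m is -0.6, -0.02 m is -0.4, -0.15 rad / 1.5708 = -0.0955.

```bash
python3 jog.py '[[[0.055, 0, 0, 0, 0, 0, 0], [0.055, 0, 0, 0, 0, 0, 0], [0.055, 0, 0, 0, 0, 0, 0], [0.055, 0, 0, -0.4, 0, 0, 0], [0.055, 0, 0, -0.6, 0, 0, 0], [0.055, 0, 0, 0, 0, 0, -0.0891], [0.055, 0, 0, 0, 0, 0, -0.0955], [0.055, 0, 0, 0, 0, 0, -0.0955], [0.055, 0, 0, 0, 0, 0, -0.0955], [0.055, 0, 0, 0, 0, 0, -0.0955]]]' | grep -E 'forc|wid'
python3 jog.py '[[[0.055, 0, 0, 0, 0, 0, -0.0955], [0.055, 0, 0, 0, 0, 0, -0.0955], [0.055, 0, 0, 0, 0, 0, -0.0955], [0.055, 0, 0, 0, 0, 0, -0.0955], [0.055, 0, 0, 0, 0, 0, -0.0955], [0.055, 0, 0, 0, 0, 0, -0.0955], [0.055, 0, 0, 0, 0, 0, -0.0955], [0.055, 0, 0, 0, 0, 0, -0.0955], [0.055, 0, 0, 0, 0, 0, -0.0955], [0.055, 0, 0, 0, 0, 0, -0.0955]]]' | grep forc
python3 jog.py '[[[0.055, 0, 0, 0, 0, 0, -0.0955], [0.055, 0, 0, 0, 0, 0, -0.0955], [0.055, 0, 0, 0, 0, 0, -0.0955], [0.055, 0, 0, 0, 0, 0, -0.0955], [0.055, 0, 0, 0, 0, 0, -0.0955], [0.055, 0, 0, 0, 0, 0, -0.0955], [0.055, 0, 0, 0, 0, 0, 0], [0.055, 0, 0, 0, 0, 0, 0]]]' | grep forc
python3 - <<'E'
from h import *
Rt=stand(A,-np.pi/2+4.855-np.pi);togo(Rt,SEAT-.015*Rt[:,2]);s=status.state();print(s['clock'],s['joint_pos'])
E
```

```text
force: [0.0, -0.3, 0.3]
width: 0.0552
grip_force: 0.0
force: [0.5, -0.0, 0.4]
grip_force: 0.0
force: [-0.1, 0.1, -0.4]
grip_force: 0.0
d in tool now [ 0.0012 -0.0006  0.0506] rotvec [-0.0004 -0.0005 -0.0009] d in tool after turn [ 0.0012 -0.0006  0.0506]
21.65 [-0.2771  0.6222  0.5659  1.4666 -0.8159  1.5649  0.6269]
```

To row units: 0.025 m is 0.5, 0.001 m is 0.02.

```bash
python3 jog.py '[[[0.055, 0.02, -0.01, 0.5, 0, 0, 0], [0.055, 0, 0, 0.5, 0, 0, 0], [0.055, 0, 0, 0, 0, 0, 0], [0.055, 0, 0, 0, 0, 0, 0], [0.03, 0, 0, 0, 0, 0, 0], [0.03, 0, 0, 0, 0, 0, 0], [0.03, 0, 0, 0, 0, 0, 0], [0.03, 0, 0, 0, 0, 0, 0], [0.03, 0, 0, 0, 0, 0, 0]]]' 55| grep -E 'forc|wid'
python3 - <<'E'
from h import *
Rt=stand(A,-np.pi/2+4.855-np.pi);togo(Rt,SEAT-.015*Rt[:,2])
E
python3 jog.py '[[[0.03, 0, 0, 0, 0, 0, 0.0955], [0.03, 0, 0, 0, 0, 0, 0.0955], [0.03, 0, 0, 0, 0, 0, 0.0955], [0.03, 0, 0, 0, 0, 0, 0.0955], [0.03, 0, 0, 0, 0, 0, 0.0955], [0.03, 0, 0, 0, 0, 0, 0.0955], [0.03, 0, 0, 0, 0, 0, 0.0955], [0.03, 0, 0, 0, 0, 0, 0.0955], [0.03, 0, 0, 0, 0, 0, 0.0637], [0.03, 0, 0, 0, 0, 0, 0]]]' | grep -E 'forc|wid'
python3 - <<'E'
from h import *
Rt=stand(A,-np.pi/2+6.155-np.pi);togo(Rt,SEAT-.015*Rt[:,2]);s=status.state();print(Rt.T@s['force'],s['joint_pos'])
i=imaging.camera('side');cv2.imwrite('pics/s8.png',i);print(pointer(i,'side'))
E
```

```text
force: [-5.3, -2.9, 5.5]
width: 0.0337
grip_force: 54.8
d in tool now [ 0.      0.0005 -0.0001] rotvec [-0.0023 -0.0009  0.0035] d in tool after turn [ 0.      0.0005 -0.0001]
force: [1.1, -4.8, 3.0]
width: 0.0338
grip_force: 54.8
d in tool now [-0.0001 -0.0007 -0.0001] rotvec [0.0006 0.0008 0.0019] d in tool after turn [-0.0001 -0.0007 -0.0001]
[-0.7989  2.2383 -5.259 ] [-0.4509  0.7012  0.7564  1.5459 -0.9518  1.5505 -0.5836]
[142 123 107 103 102 106 116 132 145 154 160 163 163 162 159 157 155 153
 151 147 143 141 145 150 153 154 154 157 159 159 162 166 169 168 167 166
 166 166 168 168 167]
```

To row units: 0.15 rad / 1.5708 = 0.0955.

```bash
python3 jog.py '[[[0.03, 0, 0, 0, 0, 0, 0.0955], [0.03, 0, 0, 0, 0, 0, 0.0955], [0.03, 0, 0, 0, 0, 0, 0.0955], [0.03, 0, 0, 0, 0, 0, 0.0955], [0.03, 0, 0, 0, 0, 0, 0.0955], [0.03, 0, 0, 0, 0, 0, 0.0955], [0.03, 0, 0, 0, 0, 0, 0.0955], [0.03, 0, 0, 0, 0, 0, 0.0955], [0.03, 0, 0, 0, 0, 0, 0.0637], [0.03, 0, 0, 0, 0, 0, 0]]]' | grep -E 'forc|wid'
python3 - <<'E'
from h import *
Rt=stand(A,-np.pi/2+7.455-np.pi);togo(Rt,SEAT-.015*Rt[:,2]);s=status.state();print(Rt.T@s['force'],s['joint_pos'],s['clock'])
i=imaging.camera('side');cv2.imwrite('pics/s9.png',i);print(pointer(i,'side'))
# pointer angle from difference with start and s8: fit in dial plane
for f in('s8','s9'):
    a=cv2.imread('pics/side0.png').astype(int).sum(2);b=cv2.imread(f'pics/{f}.png').astype(int).sum(2);d=(a-b)[135:160,308:332]
    y,x=np.where(d>70);w=d[y,x];P=[]
    for u,v in zip(x+308,y+135):
        o,r=ray('side',(u,v));t=((DIAL-o)@RS[:,0])/(r@RS[:,0]);q=RS.T@(o+t*r-DIAL);P.append(q[1:])
    print(f,len(P));print(np.c_[np.array(P)*1e3,w][np.argsort(-w)][:14].round(0).tolist())
E
```

```text
force: [-0.7, -8.2, 1.0]
width: 0.0337
grip_force: 54.8
d in tool now [-0.0012 -0.0009 -0.0001] rotvec [ 0.0016 -0.0011  0.002 ] d in tool after turn [-0.0012 -0.0009 -0.0001]
[ 3.888   5.1623 -5.1411] [-0.5622  0.794   0.9538  1.5524 -1.0715  1.6403 -1.8151] 24.6
[170 164 161 163 163 160 154 150 145 140 137 132 127 118 110 107 111 119
 126 128 129 132 139 147 151 151 151 155 158 159 162 166 169 168 167 166
 165 165 167 169 170]
s8 96
[[-17.0, 43.0, 329.0], [-10.0, 43.0, 324.0], [18.0, 4.0, 307.0], [-10.0, 40.0, 277.0], [-3.0, 44.0, 276.0], [-3.0, 40.0, 273.0], [-24.0, 42.0, 265.0], [25.0, 8.0, 256.0], [-17.0, 47.0, 254.0], [-23.0, 46.0, 253.0], [32.0, 32.0, 252.0], [-10.0, 47.0, 252.0], [4.0, 44.0, 250.0], [25.0, 5.0, 240.0]]
s9 99
[[-10.0, 43.0, 325.0], [-17.0, 43.0, 325.0], [-3.0, 44.0, 300.0], [-10.0, 40.0, 292.0], [-17.0, 39.0, 276.0], [-24.0, 42.0, 268.0], [4.0, 7.0, 262.0], [-17.0, 47.0, 260.0], [-3.0, 40.0, 257.0], [-23.0, 46.0, 244.0], [4.0, 44.0, 244.0], [4.0, 41.0, 242.0], [-10.0, 47.0, 239.0], [-30.0, 42.0, 235.0]]
```

```bash
cat >> h.py <<'E'
from scipy.ndimage import map_coordinates
def ptr(i,ref,n='side',P=None,c=DIAL):
    g=cv2.cvtColor(i,6).astype(float);h=cv2.cvtColor(ref,6).astype(float);A_=np.radians(np.arange(-20,201,1.));o=[]
    for p in A_:
        q=np.array([proj(n,c+RS@[0,r*np.cos(p),r*np.sin(p)],P) for r in np.linspace(.012,.030,7)])
        o.append(np.mean(map_coordinates(h,q.T[::-1],order=1)-map_coordinates(g,q.T[::-1],order=1)))
    o=np.array(o);w=np.where(o>.6*o.max(),o,0);return np.degrees((w*A_).sum()/w.sum()),o.max()
E
python3 - <<'E'
from h import *
I={k:cv2.imread(f'pics/{k}.png') for k in('side0','s6','s7','s8','s9')}
for dz in(0,-.002,-.004,-.006):
  for dy in(-.004,0,.004):
    c=DIAL+RS@[0,dy,dz];print(dz,dy,'0:',ptr(I['s7'],I['s9'],c=c)[0].round(1),'s8',ptr(I['s8'],I['s7'],c=c)[0].round(1),'s9',ptr(I['s9'],I['s7'],c=c)[0].round(1),ptr(I['s9'],I['s8'],c=c)[0].round(1))
E
```

```text
Traceback (most recent call last):
  File "h.py", line 51, in ptr
    q=np.array([proj(n,c+RS@[0,r*np.cos(p),r*np.sin(p)],P) for r in np.linspace(.012,.030,7)])
                ~~~~^^^^^^^^^^^^^^^^^^^^^^^^^^^^^^^^^^^^^^
  File "h.py", line 22, in proj
    c=imaging.calibration(n)
ValueError: time passes only in moves, steps and waits
```

```bash
sed -i 's/env\.calibration(n)/cal(n)/; s/^from scipy.spatial/import functools\ncal=functools.cache(imaging.calibration)\nfrom scipy.spatial/' h.py
python3 - <<'E'
from h import *
I={k:cv2.imread(f'pics/{k}.png') for k in('side0','s6','s7','s8','s9')}
for dz in(0,-.002,-.004,-.006):
  for dy in(-.004,0,.004):
    c=DIAL+RS@[0,dy,dz];print(dz,dy,'0:',ptr(I['s7'],I['s9'],c=c)[0].round(1),'s8',ptr(I['s8'],I['s7'],c=c)[0].round(1),'s9',ptr(I['s9'],I['s7'],c=c)[0].round(1),ptr(I['s9'],I['s8'],c=c)[0].round(1))
E
```

```text
0 -0.004 0: -11.4 s8 10.8 s9 47.7 50.2
0 0 0: -11.6 s8 13.4 s9 60.8 60.9
0 0.004 0: -12.2 s8 16.4 s9 72.1 72.5
-0.002 -0.004 0: -5.9 s8 15.4 s9 50.9 53.1
-0.002 0 0: -7.3 s8 18.4 s9 63.6 63.7
-0.002 0.004 0: -7.4 s8 22.3 s9 73.9 74.3
-0.004 -0.004 0: -0.9 s8 20.4 s9 53.7 55.5
-0.004 0 0: -1.5 s8 23.5 s9 65.5 66.4
-0.004 0.004 0: -1.6 s8 27.9 s9 75.3 76.2
-0.006 -0.004 0: 4.1 s8 25.3 s9 56.1 57.9
-0.006 0 0: 4.4 s8 28.9 s9 67.1 68.4
-0.006 0.004 0: 4.3 s8 33.3 s9 78.4 79.8
```

To row units: 0.001 m is 0.02, 0.1 rad / 1.5708 = 0.0637.

```bash
python3 jog.py '[[[0.03, 0.02, 0.02, 0, 0, 0, 0.0637], [0.03, 0, 0, 0, 0, 0, 0.0637], [0.03, 0, 0, 0, 0, 0, 0.0637], [0.03, 0, 0, 0, 0, 0, 0.0637], [0.03, 0, 0, 0, 0, 0, 0.0637], [0.03, 0, 0, 0, 0, 0, 0.0318], [0.03, 0, 0, 0, 0, 0, 0], [0.03, 0, 0, 0, 0, 0, 0]]]' | grep -E 'forc|wid'
python3 - <<'E'
from h import *
Rt=stand(A,-np.pi/2+8.005-np.pi);togo(Rt,SEAT-.015*Rt[:,2]);s=status.state();print(Rt.T@s['force'],s['joint_pos'],s['clock'])
i=imaging.camera('side');cv2.imwrite('pics/s10.png',i);c=DIAL+RS@[0,.001,-.0045]
for r in('s7','s8','s9'):print(ptr(i,cv2.imread(f'pics/{r}.png'),c=c))
for k in('s8','s9'):print(k,ptr(cv2.imread(f'pics/{k}.png'),cv2.imread('pics/s7.png'),c=c))
E
```

```text
force: [-1.0, -5.1, 4.7]
width: 0.0337
grip_force: 54.8
d in tool now [-0.0018 -0.0006 -0.0001] rotvec [0.0013 0.0003 0.0066] d in tool after turn [-0.0018 -0.0006 -0.0001]
[ 1.3712  2.3481 -6.4051] [-0.5977  0.8391  1.0282  1.5545 -1.1229  1.6836 -2.3335] 25.45
(np.float64(84.3018154883702), np.float64(82.79248240096669))
(np.float64(83.91340075144743), np.float64(85.72816055089308))
(np.float64(86.27080596560569), np.float64(52.39666868783513))
s8 (np.float64(25.941624334411546), np.float64(60.07428688931574))
s9 (np.float64(68.48707075228769), np.float64(57.08903302554086))
```

To row units: -0.04 m is -0.8, -0.02 m is -0.4.

```bash
python3 jog.py '[[[0.055, 0, 0, 0, 0, 0, 0], [0.055, 0, 0, 0, 0, 0, 0], [0.055, 0, 0, 0, 0, 0, 0], [0.055, 0, 0, -0.4, 0, 0, 0], [0.055, 0, 0, -0.6, 0, 0, 0], [0.055, 0, 0, -0.8, 0, 0, 0], [0.055, 0, 0, -0.8, 0, 0, 0], [0.055, 0, 0, -0.8, 0, 0, 0], [0.055, 0, 0, 0, 0, 0, 0]]]' | grep -E 'forc|wid'
cat >> h.py <<'E'
def front(dist=.36,pitch=.69):
    z=RS@[np.cos(pitch),0,-np.sin(pitch)];x=RS@[0,-1.,0];Rt=np.c_[x,np.cross(z,x),z];C=np.array(cal('wrist')['T_tool_cam'])
    cam=DIAL-dist*Rt@C[:3,2];return Rt,cam-Rt@C[:3,3]
E
python3 - <<'E'
from h import *
Rt,p=front();togo(Rt,p);print(p);s=status.state();print(s['position'],s['clock'],s['joint_pos'])
i=imaging.camera('side');cv2.imwrite('pics/s11.png',i);print(ptr(i,cv2.imread('pics/s7.png'),c=DIAL+RS@[0,.001,-.0045]))
E
```

```text
force: [0.8, -1.0, -0.1]
width: 0.0553
grip_force: 0.0
d in tool now [-0.2304  0.2025  0.0194] rotvec [ 0.8917  0.5033 -0.4031] d in tool after turn [-0.2233  0.0053 -0.2112]
[0.4051 0.1526 0.3828]
[ 0.6336 -0.0065  0.2524] 26.4 [-0.3927  0.7952  1.0778  1.2581 -1.0624  1.9448 -2.4107]
(np.float64(83.91372901988521), np.float64(82.8018776352179))
```

To row units: -0.0329 m is -0.658, 0.0289 m is 0.578.

```bash
python3 jog.py '[[[0.055, -0.658, 0.578, 0.056, 0, 0, 0], [0.055, -0.658, 0.578, 0.056, 0, 0, 0], [0.055, -0.658, 0.578, 0.056, 0, 0, 0], [0.055, -0.658, 0.578, 0.056, 0, 0, 0], [0.055, -0.658, 0.578, 0.056, 0, 0, 0], [0.055, -0.658, 0.578, 0.056, 0, 0, 0], [0.055, -0.658, 0.578, 0.056, 0, 0, 0]]]' | head -2
python3 jog.py '[[[0.055, 0, 0, 0, 0.071, 0.04, -0.0321], [0.055, 0, 0, 0, 0.071, 0.04, -0.0321], [0.055, 0, 0, 0, 0.071, 0.04, -0.0321], [0.055, 0, 0, 0, 0.071, 0.04, -0.0321], [0.055, 0, 0, 0, 0.071, 0.04, -0.0321], [0.055, 0, 0, 0, 0.071, 0.04, -0.0321], [0.055, 0, 0, 0, 0.071, 0.04, -0.0321], [0.055, 0, 0, 0, 0.071, 0.04, -0.0321], [0.055, 0, 0, 0, 0, 0, 0], [0.055, 0, 0, 0, 0, 0, 0]]]'
python3 - <<'E'
from h import *
Rt,p=front();togo(Rt,p);s=status.state();print(s['clock'],s['joint_pos']);P=pose(s)
i=imaging.camera('wrist');cv2.imwrite('pics/w11.png',i);np.save('w11.npy',P)
S=500;yy,zz=np.meshgrid(np.linspace(.06,-.06,S),np.linspace(.06,-.06,S))
q=np.array([proj('wrist',DIAL+RS@[0,a,b],P) for a,b in zip(yy.ravel()[::1],zz.ravel())]).astype(np.float32).reshape(S,S,2)
cv2.imwrite('pics/dial.png',cv2.remap(i,q[...,0],q[...,1],1));print(dialview('wrist',P))
E
```

```text
clock: 27.15
position: [0.4525, 0.1164, 0.3478]
clock: 28.15
position: [0.4975, 0.0862, 0.3194]
eef_rot: [[0.372, -0.895, 0.247], [-0.834, -0.205, 0.512], [-0.408, -0.396, -0.823]]
force: [-0.4, 0.2, -0.5]
width: 0.0549
grip_force: 0.0
d in tool now [-0.1152  0.0442 -0.0407] rotvec [ 0.4454  0.392  -0.1858] d in tool after turn [-0.0921 -0.0061 -0.0915]
28.15 [-0.3499 -0.1761  0.4086  1.9299 -0.5287  1.1776 -2.6004]
(array([279.1561, 262.5237]), np.float64(0.3245003661837771), np.float64(65.66092091381883))
```

To row units: -0.15 rad / 1.5708 = -0.0955.

```bash
python3 jog.py '[[[0.055, 0, 0, 0, 0, 0, -0.0637], [0.055, 0, 0, 0, 0, 0, -0.0955], [0.055, 0, 0, 0, 0, 0, -0.0955], [0.055, 0, 0, 0, 0, 0, -0.0955], [0.055, 0, 0, 0, 0, 0, -0.0955], [0.055, 0, 0, 0, 0, 0, -0.0955], [0.055, 0, 0, 0, 0, 0, -0.0955], [0.055, 0, 0, 0, 0, 0, -0.0955], [0.055, 0, 0, 0, 0, 0, -0.0955], [0.055, 0, 0, 0, 0, 0, -0.0955]]]' |head -2
python3 jog.py '[[[0.055, 0, 0, 0, 0, 0, -0.0955], [0.055, 0, 0, 0, 0, 0, -0.0955], [0.055, 0, 0, 0, 0, 0, -0.0955], [0.055, 0, 0, 0, 0, 0, -0.0955], [0.055, 0, 0, 0, 0, 0, -0.0955], [0.055, 0, 0, 0, 0, 0, -0.0955], [0.055, 0, 0, 0, 0, 0, -0.0955], [0.055, 0, 0, 0, 0, 0, 0]]]' |head -2
sed -i 's/x=RS@\[0,-1.,0\]/x=RS@[0,1.,0]/' h.py
python3 - <<'E'
from h import *
Rt,p=front();togo(Rt,p);s=status.state();print(p,s['clock'],s['joint_pos'])
E
```

```text
clock: 29.2
position: [0.4986, 0.0871, 0.3185]
clock: 30.0
position: [0.4985, 0.0872, 0.3186]
d in tool now [ 0.0995 -0.1348 -0.0221] rotvec [-0.5624 -0.2373 -0.8032] d in tool after turn [ 0.1411  0.0064 -0.0929]
[0.3897 0.1995 0.3826] 30.0 [-0.643  -0.226   0.6543  1.9378 -0.4448  1.1527 -0.163 ]
```

To row units: 0.022 m is 0.44, -0.0055 m is -0.11, -0.115 rad / 1.5708 = -0.0732.

```bash
python3 jog.py '[[[0.055, 0.44, -0.4, -0.11, 0, 0, 0], [0.055, 0.44, -0.4, -0.11, 0, 0, 0], [0.055, 0.4, -0.4, -0.11, -0.0509, -0.0216, -0.0732], [0.055, 0, 0, 0, -0.0509, -0.0216, -0.0732], [0.055, 0, 0, 0, -0.0509, -0.0216, -0.0732], [0.055, 0, 0, 0, -0.0509, -0.0216, -0.0732], [0.055, 0, 0, 0, -0.0509, -0.0216, -0.0732], [0.055, 0, 0, 0, -0.0318, -0.0191, -0.0732], [0.055, 0, 0, 0, 0, 0, 0]]]' |head -2
python3 - <<'E'
from h import *
Rt,p=front(.3,.8);togo(Rt,p);s=status.state();print(p,s['clock'],s['joint_pos'])
print(dialview('wrist',pose(s)))
E
```

```text
clock: 30.9
position: [0.4637, 0.1503, 0.3692]
d in tool now [ 0.047  -0.0218  0.0157] rotvec [-0.101  -0.106  -0.2611] d in tool after turn [ 0.0525 -0.01    0.0088]
[0.4461 0.1997 0.356 ] 30.9 [-0.0629 -0.4969 -0.1704  2.1037 -0.3284  0.8735 -0.0063]
(array([311.6736, 159.8035]), np.float64(0.3050666529939743), np.float64(54.29815904476819))
```

```bash
python3 jog.py '[[[0.055, 0, 0, 0, 0, 0, 0], [0.055, 0, 0, 0, 0, 0, 0]]]' |head -2
python3 - <<'E'
from h import *
s=status.state();P=pose(s);i=imaging.camera('wrist');cv2.imwrite('pics/w11.png',i);np.save('w11.npy',P)
u,d,a=dialview('wrist',P);print(u,d,a)
S=500;q=np.array([proj('wrist',DIAL+RS@[0,y,z],P) for z in np.linspace(.06,-.06,S) for y in np.linspace(.06,-.06,S)],np.float32).reshape(S,S,2)
D=cv2.remap(i,q[...,0],q[...,1],1)
x,y=u.astype(int);r=i[max(0,y-90):y+110,x-75:x+75];cv2.imwrite('pics/dial.png',np.hstack([D[:,:],cv2.resize(r,(300,int(300/r.shape[1]*r.shape[0])))[:500] if 300/r.shape[1]*r.shape[0]>=500 else cv2.copyMakeBorder(cv2.resize(r,(300,int(300/r.shape[1]*r.shape[0]))),0,500-int(300/r.shape[1]*r.shape[0]),0,0,0)]))
E
```

```text
clock: 31.1
position: [0.4629, 0.1521, 0.37]
[312.0723 162.6592] 0.3062608098011967 54.31906793275222
```

View pics/dial.png

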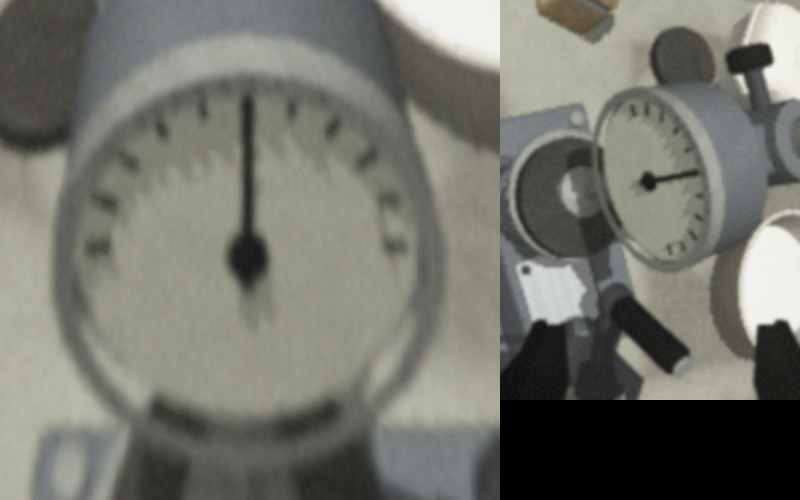

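The rectified dial shows the pointer running from its hub at (246,255) to (247,95). That is straight up on the long mark, midway between the neighbouring marks at (203,107) and (292,108). The crank is on its shaft, the puck lies under the foot, and the gripper is clear of everything.

```bash
python3 -c "
from station import env, imaging, status
print(env.hand_in())"
```

```text
the job is handed in; nothing more can be done
None
```

The crank is home on its shaft, the table is wound up until the pointer stands straight up on the long mark, and the job was handed in at about 31 s; joint 7 touched its -2.6 rad limit (read -2.6004) on the way to check the dial, which may count against the joint-range rule.

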